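# Sort the ripe mangoes from the hard ones by feel

### The arm

A 6-joint arm with a two-finger parallel gripper is mounted at the origin on the work surface. World frame = base frame: x ahead of the robot, y to its left, z up, the work surface at z = 0. Lengths are in m, angles in degrees, forces in N, time in s.
With the tool pointing down it reaches from about 0.3 to 0.95 m from the base axis. Payload 3.1 kg.
Tool frame: the origin (TCP) lies at the very end of the fingers, on their centre line; the grasp point (between the pads) lies 19 mm behind it; z points along the fingers, y is the line along which they close (so a half turn about z gives the same grasp; the last joint's range is limited). The gripper opens to 85 mm and grips with 20 to 120 N. Pads are 22 mm wide; open, the fingers measure 114 mm over their backs; the gripper's body (76 mm by 85 mm) begins 54 mm behind the grasp point. The pads swing forward as they close: fully open they stand 13 mm farther back than shut.
Start: joints at [69.288, 17.653, 93.61, -0, 68.738, -3.994], TCP at [0.18, 0.599, 0.231] pointing down, gripper open.
Joint ranges: [-175.34, 175.34], [-45.06, 112.39], [2.9, 150.54], [-68.45, 248.45], [3.09, 151.38], [-168.51, 168.51]. Speed limits (degrees/s): [159.86, 159.86, 180, 180, 180, 180].

### API

Orientations are given as a 3x3 rotation matrix whose columns are the frame's x, y, z axes.
In Python, from workcell import state, get_image, calibration, job_done gives the robot as it stands. The module is installed in compiled form; this text tells all that it offers.
- The arm moves only by the tool jog_arm, never from a script. Its argument "targets" is a list that holds one entry, the list of rows, each a list of 7 numbers: the turn, a rotation vector about the tool's x, y, z in degrees, then the shift along the tool's x, y, z in m, then the opening, from 0 (shut) to 1 (fully open). A call has 1 to 20 rows; each row is the pose to reach, as a shift and turn from the pose commanded when the call began, along the tool's axes at that moment; what a row does not reach only later rows make up. A row lasts 1/8 s, in which the tool goes at most 62.5 mm and 10.7 degrees, less where a joint would pass 70% of its speed; a pose out of reach is approached as far as the arm can. A call with a gripper value outside its range is refused whole. The fingers move at their own pace and stop on an object; "force" is the grip in N (left out, the last holds). Time passes only in rows, so rows that repeat a pose let the fingers close. It gives the time, the measured TCP pose, the force, the opening and the grip force at its end, in the units of the state.
- state(): the state, without advancing time (a new reading comes with each control period).
- get_image(name): name is "scene" or "top" or "wrist"; returns the picture (384x512x3 uint8, red, green, blue); there is no depth.
- calibration(name): a dict with "K" (3x3 intrinsics, pixels), "k1" (the pictures are not rectified: a ray, as slopes to the right and down, at radius r is drawn at 1 + k1 r^2 times it, then the intrinsics apply), "R" (3x3) and "t" (3): a world point X has camera coordinates R X + t. Camera axes: x right, y down, z forward; pixel columns grow to the right and rows downward; lengths in m; the calibration is good to about 2 mm. A picture is of the moment at which its call begins: read the wrist's pose just before it. calibration takes no time and is no camera call; for the wrist camera it gives the pose at the moment of the call.
- job_done(): hands the job in; it is judged then, once.
The state is a dict: "time": time; "joint_pos": joint angles; "qd": joint speeds; "tau": joint torques, N m; "tool_pos": TCP position; "orientation": TCP orientation; "ft_force": force on the tool from outside, world axes, zero at the start; "torque": the same for the moment, N m; "opening": finger opening in m; "grip_force": force on a finger pad.
Only numpy, scipy, OpenCV 4.12 (cv2) and the standard library are available. Lean on these libraries where they do the work, as an engineer would, in place of code of your own. Each camera call takes 0.05 s, during which the arm holds its last target. There are 200 camera calls.

### The job

Three mangoes lie in the pulp tray on the stall's worktop: feel with a gentle squeeze of the fingers which are ripe (they give) and which are still hard, and set each ripe one down in the steel tray and each hard one down in the cane basket, every mango lying on the floor of its container. Do not squeeze any mango hard enough to bruise it (more than 20 N), do not drop or throw them, and leave the tumbler, the wooden press and the bowl where they are.

Things in the scene. Friction and masses are not known exactly. Their poses are not given: they have to be found in the camera images.
- place_1 (a point): place 1 of three in a row in a low moulded pulp tray (360 x 155 mm, fixed, rims 9 mm). A mango lies there at the start, up to 4 mm and 0.08 rad off; point: its centre, 30 mm above the worktop, z up. Mango: 96 long (x), 58 wide (y), 52 mm high, 0.15-0.3 kg. Pinch its flat cheeks (+y, -y) from above; over 20 N per finger bruises it. Which mango lies here varies. Next place 115 mm off in x.
- place_2 (a point): place 2 of three in a row in a low moulded pulp tray (360 x 155 mm, fixed, rims 9 mm). A mango lies there at the start, up to 4 mm and 0.08 rad off; point: its centre, 30 mm above the worktop, z up. Mango: 96 long (x), 58 wide (y), 52 mm high, 0.15-0.3 kg. Pinch its flat cheeks (+y, -y) from above; over 20 N per finger bruises it. Which mango lies here varies. Next place 115 mm off in x.
- place_3 (a point): place 3 of three in a row in a low moulded pulp tray (360 x 155 mm, fixed, rims 9 mm). A mango lies there at the start, up to 4 mm and 0.08 rad off; point: its centre, 30 mm above the worktop, z up. Mango: 96 long (x), 58 wide (y), 52 mm high, 0.15-0.3 kg. Pinch its flat cheeks (+y, -y) from above; over 20 N per finger bruises it. Which mango lies here varies. Next place 115 mm off in x.
- mango_a_l (a joint): how far (m) a cheek of mango_a is pressed in: 0 untouched, at most 0.010. It springs back. All mangoes look alike (6 mm stalk at one end). If ripe, each of the two cheeks yields about 0.8 mm per N of grip (at 8 N the 58 mm width becomes about 45); if hard, under 0.2 mm per N. 6 to 12 N lifts either. The place where mango_a starts varies and is not given.
- mango_b_l (a joint): how far (m) a cheek of mango_b is pressed in: 0 untouched, at most 0.010. It springs back. All mangoes look alike (6 mm stalk at one end). If ripe, each of the two cheeks yields about 0.8 mm per N of grip (at 8 N the 58 mm width becomes about 45); if hard, under 0.2 mm per N. 6 to 12 N lifts either. The place where mango_b starts varies and is not given.
- mango_c_l (a joint): how far (m) a cheek of mango_c is pressed in: 0 untouched, at most 0.010. It springs back. All mangoes look alike (6 mm stalk at one end). If ripe, each of the two cheeks yields about 0.8 mm per N of grip (at 8 N the 58 mm width becomes about 45); if hard, under 0.2 mm per N. 6 to 12 N lifts either. The place where mango_c starts varies and is not given.
- tray: shallow stainless steel tray, fixed, 190 mm (x) by 270 mm (y) outside, walls 4 mm thick and 26 mm high (rim overhangs 10 mm outward), floor 4 to 5 mm thick; origin: centre of its underside, x and y along its sides, z up. Tray and basket stand either side of the pulp tray, which side varies.
- basket: cane basket, woven look, fixed, 190 mm (x) by 270 mm (y) outside, walls 4 mm thick (8 mm with the weave) and 42 mm high, floor 4 to 5 mm thick; origin at the centre of its underside, on the worktop; x and y along its sides, z up.
- tumbler: blue drinking tumbler, 72 mm across, 110 mm high, standing to the left beyond the mangoes; bystander; origin at the centre of its foot, z up
- press: dark wooden two-bar hand press with a brass hinge, lying flat, 50 mm (x) by about 355 mm (y), 36 mm high, to the right beyond the mangoes; bystander; origin on its underside, 30 mm from the hinge end (+y) and 325 mm from the handle end (-y)
- bowl: small steel bowl, 110 mm across, 45 mm high, to the left near the robot; bystander; origin at the centre of its foot, z up
Things that resemble listed ones, but are neither listed nor needed, are in the scene too. What is shaped like the part that bears mango_c_l but red is not meant. What is shaped like the part that bears mango_b_l but purple is not meant.

How it is judged (in metres and radians):
At the end, for the whole second after the job is handed in: Each ripe mango lies in the steel tray and each hard one in the cane basket: its centre within 85 mm (x) and 125 mm (y) of the container's centre and 15 to 45 mm above its underside (on its floor, not on another mango or the rim), at rest and released (x of mango_a_center in the frame of basket between -0.085 and 0.085 m and y of mango_a_center in the frame of basket between -0.125 and 0.125 m and z of mango_a_center in the frame of basket between 0.015 and 0.045 m and linear speed of each of mango_a, mango_b, mango_c below 0.03 m/s and contact force between the fingers and mango_a below 0.1 N and x of mango_b_center in the frame of tray between -0.085 and 0.085 m and y of mango_b_center in the frame of tray between -0.125 and 0.125 m and z of mango_b_center in the frame of tray between 0.015 and 0.045 m and contact force between the fingers and mango_b below 0.1 N and x of mango_c_center in the frame of basket between -0.085 and 0.085 m and y of mango_c_center in the frame of basket between -0.125 and 0.125 m and z of mango_c_center in the frame of basket between 0.015 and 0.045 m and contact force between the fingers and mango_c below 0.1 N); the robot touches nothing.
It fails at once if a mango is squeezed with more than 20 N by each finger (40 N both together): bruised (contact force between the fingers and mango_a above 40 N or contact force between the fingers and mango_b above 40 N or contact force between the fingers and mango_c above 40 N).
It fails at once if a mango is dropped or thrown (over 0.8 m/s, which is a fall of some 3 cm, while not held) ((linear speed of mango_a above 0.8 m/s and contact force between the fingers and mango_a below 0.2 N) or (linear speed of mango_b above 0.8 m/s and contact force between the fingers and mango_b below 0.2 N) or (linear speed of mango_c above 0.8 m/s and contact force between the fingers and mango_c below 0.2 N)).
It fails at once if the tumbler is moved by more than 3 cm or tipped (distance of tumbler from where it was at the start of the episode above 0.03 m or angle between tumbler's own z axis and vertical above 0.3 rad).
It fails at once if the press is moved by more than 3 cm or tipped (distance of press from where it was at the start of the episode above 0.03 m or angle between press's own z axis and vertical above 0.3 rad).
It fails at once if the bowl is moved by more than 3 cm or tipped (distance of bowl from where it was at the start of the episode above 0.03 m or angle between bowl's own z axis and vertical above 0.3 rad).
It also fails if it takes over 72 s, if anything falls off the work surface, if the arm or the gripper's body presses on something with over 40 N, if the wrist force passes 120 N, or if a joint passes its speed limit or range.

## Working session

There is one attempt and no reset: what is moved stays moved. The work goes in short steps, Python scripts to look and compute and a tool call to move; the robot and the scene stay as the last step left them, time stands still between calls to the robot, and variables do not carry over. Pictures are saved under pics/ and viewed, at most 10 in all, crops included, and the job is handed in when it is done.

Besides the shell and the picture viewer there is one more tool, called after ">>>" as a command line: name --argument value ..., lists and objects as JSON in quotes. jog_arm: Moves the arm, as the interface text tells. Its arguments: {"type":"object","properties":{"targets":{"type":"array","items":{"type":"array","items":{"type":"array","items":{"type":"number"}}}},"force":{"type":"number"}},"required":["targets"]}

```bash
mkdir -p pics; cat > h.py <<'E'
import numpy as np, cv2
from workcell import *
def px2w(name,uv,z,c=None):
    c=c or calibration(name); K=np.array(c["K"]);R=np.array(c["R"]);t=np.array(c["t"])
    out=[]
    for u,v in uv:
        d=cv2.undistortPoints(np.array([[[u,v]]],float),K,np.array([c["k1"],0,0,0,0.]))[0,0]
        r=R.T@np.array([d[0],d[1],1]);o=-R.T@t
        out.append(o+r*(z-o[2])/r[2])
    return np.round(out,4)
def snap(name,f):
    im=get_image(name);cv2.imwrite(f,cv2.cvtColor(im,cv2.COLOR_RGB2BGR));return im
E
python3 - <<'E'
from h import *
s=state();print(s['time'],s['tool_pos'],np.round(s['orientation'],3),s['opening'],s['grip_force'])
for n in('top','scene'):
    snap(n,f'pics/{n}0.png')
E
```

```text
0.0 [0.17955173 0.59780288 0.2300364 ] [[-0.958  0.288 -0.001]
 [ 0.288  0.958 -0.002]
 [ 0.    -0.002 -1.   ]] 0.08578206565082726 0.0
```

View pics/top0.png

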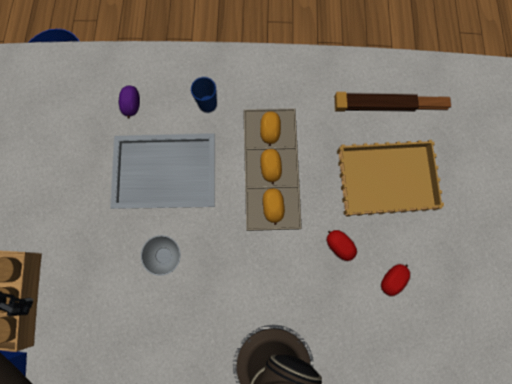

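View pics/scene0.png

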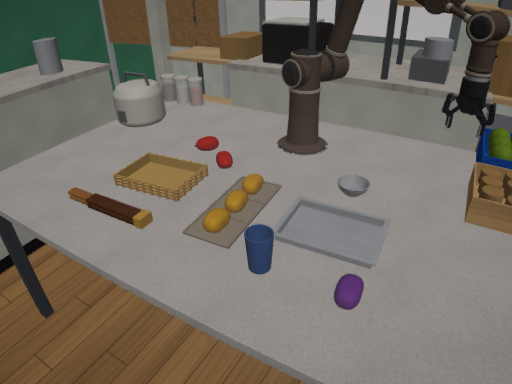

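The top view has +x up and +y left. The steel tray is on the left at (163,172), the pulp tray in the middle with mangoes at (271,128), (271,165) and (273,206), and the basket on the right at (390,178). Next I segment the mangoes and convert the points to world positions.

```bash
python3 - <<'E'
from h import *
im=cv2.imread('pics/top0.png');hsv=cv2.cvtColor(im,cv2.COLOR_BGR2HSV)
m=cv2.inRange(hsv,(10,170,120),(28,255,255));m[:,:244]=0;m[:,300:]=0
n,l,st,ce=cv2.connectedComponentsWithStats(m)
for i in range(1,n):
    if st[i,4]>200:
        c=cv2.findContours((l==i).astype('uint8'),0,2)[0][0]
        r=cv2.minAreaRect(c)
        print(ce[i],st[i],r,px2w('top',[ce[i],r[0]],.03).tolist())
print('pulp',px2w('top',[(245,110),(295,110),(300,229),(247,230)],.009))
print('tray rim',px2w('top',[(113,135),(215,133),(214,207),(110,207)],.026))
print('basket rim',px2w('top',[(340,148),(434,143),(440,208),(346,213)],.042))
print('tumbler',px2w('top',[(203,82)],.11),'bowl',px2w('top',[(161,255)],.04),'press',px2w('top',[(336,101),(450,102)],.03))
cv2.imwrite('pics/crop.png',cv2.resize(im[80:240,100:460],(800,356),interpolation=2))
E
```

```text
[269.31449631 124.98034398] [261 112  18  27 407] ((269.5, 125.0), (26.0, 17.0), 90.0) [[0.6668, 0.0262, 0.03], [0.6668, 0.0257, 0.03]]
[270.04090909 162.95      ] [261 149  19  29 440] ((269.95733642578125, 163.11585998535156), (28.27047348022461, 17.55861473083496), 83.6598129272461) [[0.5534, 0.0219, 0.03], [0.5529, 0.0222, 0.03]]
[272.54042553 203.32765957] [263 189  19  30 470] ((272.0, 203.5), (29.0, 18.0), 90.0) [[0.438, 0.0127, 0.03], [0.4374, 0.0142, 0.03]]
pulp [[ 0.7196  0.0988  0.009 ]
 [ 0.7242 -0.0501  0.009 ]
 [ 0.3706 -0.0666  0.009 ]
 [ 0.3639  0.0816  0.009 ]]
tray rim [[0.6269 0.4818 0.026 ]
 [0.6394 0.1825 0.026 ]
 [0.4237 0.175  0.026 ]
 [0.4148 0.4691 0.026 ]]
basket rim [[ 0.6001 -0.1758  0.042 ]
 [ 0.6255 -0.4545  0.042 ]
 [ 0.4347 -0.4598  0.042 ]
 [ 0.4145 -0.1896  0.042 ]]
tumbler [[0.7581 0.214  0.11  ]] bowl [[0.2866 0.3113 0.04  ]] press [[ 0.7485 -0.1696  0.03  ]
 [ 0.7625 -0.5221  0.03  ]]
```

View pics/crop.png

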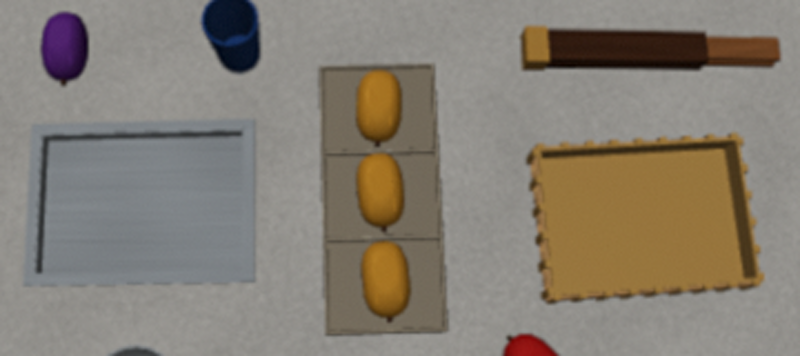

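```bash
cat >> h.py <<'E'
from scipy.spatial.transform import Rotation as Ro
def go(p,yaw):
    """yaw: direction of world x-axis of object; tool y along object's y, z down"""
    s=state();R0=np.array(s['orientation']);a=np.radians(yaw)
    y=np.array([-np.sin(a),np.cos(a),0]);z=np.array([0,0,-1.]);x=np.cross(y,z)
    R1=np.c_[x,y,z]
    print('row',np.round(Ro.from_matrix(R0.T@R1).as_rotvec(degrees=True),1),np.round(R0.T@(np.array(p)-s['tool_pos']),4),'t',round(s['time'],2))
E
python3 - <<'E'
from h import *
print(px2w('top',[(270.8,127),(271.4,165.3),(274.4,205.3)],.03))
go([.431,.009,.15],4);print(calibration('wrist'))
E
```

```text
[[0.6608 0.0218 0.03  ]
 [0.5466 0.0179 0.03  ]
 [0.4326 0.0074 0.03  ]]
row [ -0.1  -0.  -20.7] [-0.4102 -0.4915  0.0811] t 0.1
{'K': array([[343.75329734,   0.        , 259.35527246],
       [  0.        , 343.75329734, 189.60802382],
       [  0.        ,   0.        ,   1.        ]]), 'k1': 0.02080278969089057, 'R': array([[ 0.28837881,  0.95751229, -0.00280647],
       [ 0.90967865, -0.27305531,  0.31293058],
       [ 0.29886855, -0.09279554, -0.94977185]]), 't': array([-0.62382945, -0.04005745,  0.38113405])}
```

>>> jog_arm --targets '[[[0, 0, -5, -0.1, -0.12, 0, 1], [0, 0, -20.7, -0.41, -0.4915, 0, 1], [0, 0, -20.7, -0.41, -0.4915, 0, 1], [0, 0, -20.7, -0.41, -0.4915, 0, 1], [0, 0, -20.7, -0.41, -0.4915, 0, 1], [0, 0, -20.7, -0.41, -0.4915, 0, 1], [0, 0, -20.7, -0.41, -0.4915, 0, 1], [0, 0, -20.7, -0.41, -0.4915, 0.01, 1], [0, 0, -20.7, -0.41, -0.4915, 0.04, 1], [0, 0, -20.7, -0.41, -0.4915, 0.08, 1], [0, 0, -20.7, -0.41, -0.4915, 0.081, 1], [0, 0, -20.7, -0.41, -0.4915, 0.081, 1], [0, 0, -20.7, -0.41, -0.4915, 0.081, 1], [0, 0, -20.7, -0.41, -0.4915, 0.081, 1], [0, 0, -20.7, -0.41, -0.4915, 0.081, 1]]]' --force 20

```text
time: 1.98
tool_pos: [0.4315, 0.0108, 0.1512]
orientation: [[-0.997, -0.071, 0.002], [-0.071, 0.997, -0.0], [-0.002, -0.0, -1.0]]
ft_force: [0.2, -0.7, -0.3]
opening: 0.0853
grip_force: 0.0
```

```bash
python3 - <<'E'
from h import *
s=state();print(s['time'],s['tool_pos'],s['ft_force'])
c=calibration('wrist');np.savez('c1.npz',**{k:np.array(v) for k,v in c.items()})
snap('wrist','pics/w1.png')
go([.431,.009,.15],4)
E
```

```text
1.975 [0.43150926 0.01080897 0.15117756] [ 0.21943036 -0.72794713 -0.34562929]
row [-0.   0.1  0.1] [ 0.0006 -0.0017  0.0011] t 2.02
```

View pics/w1.png

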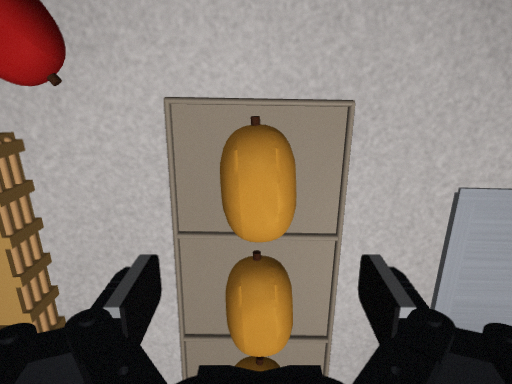

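The wrist view has -x up and +y right. The nearest mango is at (258,183), spanning columns 220-296 and rows 124-242. The next is at (259,306), and the third is only partly visible at the bottom.

```bash
python3 - <<'E'
from h import *
c=dict(np.load('c1.npz'))
print(px2w('wrist',[(220,180),(296,180),(258,183)],.03,c))
print(px2w('wrist',[(226,306),(293,306),(260,306)],.03,c))
print('stalks',px2w('wrist',[(255,120),(257,255),(260,360)],.03,c))
print('pulp',px2w('wrist',[(166,99),(353,101)],.009,c))
E
```

```text
[[ 0.4321 -0.0205  0.03  ]
 [ 0.4278  0.0402  0.03  ]
 [ 0.4325  0.01    0.03  ]]
[[ 0.5511 -0.0108  0.03  ]
 [ 0.5468  0.0498  0.03  ]
 [ 0.549   0.0199  0.03  ]]
stalks [[0.3829 0.0043 0.03  ]
 [0.4973 0.0137 0.03  ]
 [0.61   0.0243 0.03  ]]
pulp [[ 0.374  -0.0679  0.009 ]
 [ 0.365   0.0815  0.009 ]]
```

>>> jog_arm --targets '[[[0, 0, -1.5, 0, 0, 0.03, 1], [0, 0, -1.5, 0, 0, 0.07, 1], [0, 0, -1.5, 0, 0, 0.1, 1], [0, 0, -1.5, 0, 0, 0.12, 1], [0, 0, -1.5, 0, 0, 0.132, 1], [0, 0, -1.5, 0, 0, 0.141, 1], [0, 0, -1.5, 0, 0, 0.141, 0.9], [0, 0, -1.5, 0, 0, 0.141, 0.8], [0, 0, -1.5, 0, 0, 0.141, 0.74], [0, 0, -1.5, 0, 0, 0.141, 0.72], [0, 0, -1.5, 0, 0, 0.141, 0.72], [0, 0, -1.5, 0, 0, 0.141, 0.72]]]'

```text
time: 3.52
tool_pos: [0.4311, 0.0099, 0.0093]
orientation: [[-0.995, -0.096, 0.0], [-0.096, 0.995, -0.0], [-0.0, -0.0, -1.0]]
ft_force: [0.2, -0.3, 0.0]
opening: 0.0615
grip_force: 0.0
```

>>> jog_arm --targets '[[[0, 0, 0, 0, 0, 0, 0.7], [0, 0, 0, 0, 0, 0, 0.69], [0, 0, 0, 0, 0, 0, 0.68], [0, 0, 0, 0, 0, 0, 0.67], [0, 0, 0, 0, 0, 0, 0.67]]]'

```text
time: 4.15
tool_pos: [0.4311, 0.0097, 0.0094]
orientation: [[-0.995, -0.096, -0.0], [-0.096, 0.995, -0.0], [0.0, -0.0, -1.0]]
ft_force: [-0.6, -1.9, 3.4]
opening: 0.0571
grip_force: 4.2
```

>>> jog_arm --targets '[[[0, 0, 0, 0, 0, 0, 0.66], [0, 0, 0, 0, 0, 0, 0.66], [0, 0, 0, 0, 0, 0, 0.66]]]'

```text
time: 4.53
tool_pos: [0.4312, 0.0097, 0.0096]
orientation: [[-0.995, -0.096, -0.0], [-0.096, 0.995, -0.0], [0.0, -0.0, -1.0]]
ft_force: [-1.7, -1.4, 5.4]
opening: 0.0563
grip_force: 7.7
```

>>> jog_arm --targets '[[[0, 0, 0, 0, 0, 0, 0.655], [0, 0, 0, 0, 0, -0.003, 0.654], [0, 0, 0, 0, 0, -0.01, 0.654], [0, 0, 0, 0, 0, -0.02, 0.654], [0, 0, 0, 0, 0, -0.03, 0.654]]]'

```text
time: 5.15
tool_pos: [0.4312, 0.01, 0.04]
orientation: [[-0.995, -0.096, 0.0], [-0.096, 0.995, 0.0], [-0.0, 0.0, -1.0]]
ft_force: [-0.6, 0.3, -1.6]
opening: 0.0559
grip_force: 9.5
```

```bash
python3 - <<'E'
from h import *
print(state()['grip_force'])
go([.431,.01,.14],4);go([.47,-.24,.14],5)
E
```

```text
9.530206199051463
row [0.  0.  1.5] [ 0.0001  0.0001 -0.1   ] t 5.15
row [0.  0.  0.5] [-0.0148 -0.2525 -0.1   ] t 5.15
```

Place 3 holds a hard mango (about 0.1 mm per N), so it goes to the basket's far slot.

>>> jog_arm --targets '[[[0, 0, 0, 0, 0, -0.03, 0.654], [0, 0, 0, 0, 0, -0.065, 0.654], [0, 0, 0, -0.001, -0.01, -0.08, 0.654], [0, 0, 0, -0.005, -0.035, -0.08, 0.654], [0, 0, 0, -0.01, -0.075, -0.08, 0.654], [0, 0, 0, -0.016, -0.12, -0.08, 0.654], [0, 0, 0, -0.023, -0.165, -0.08, 0.654], [0, 0, 0, -0.029, -0.21, -0.08, 0.654], [0, 0, 0, -0.035, -0.255, -0.08, 0.654], [0, 0, 0, -0.041, -0.3, -0.08, 0.654], [0, 0, 0, -0.048, -0.345, -0.08, 0.654], [0, 0, 0, -0.053, -0.38, -0.08, 0.654], [0, 0, 0, -0.055, -0.394, -0.08, 0.654], [0, 0, 0, -0.055, -0.397, -0.075, 0.654], [0, 0, 0, -0.055, -0.397, -0.055, 0.654], [0, 0, 0, -0.055, -0.397, -0.03, 0.654], [0, 0, 0, -0.055, -0.397, -0.01, 0.654], [0, 0, 0, -0.055, -0.397, -0.01, 0.654]]]'

```text
time: 7.4
tool_pos: [0.5216, -0.3773, 0.0459]
orientation: [[-0.995, -0.096, -0.005], [-0.096, 0.995, 0.004], [0.005, 0.005, -1.0]]
ft_force: [0.4, -0.1, -1.9]
opening: 0.0562
grip_force: 9.6
```

```bash
python3 - <<'E'
from h import *
print(state()['grip_force'])
go([.524,-.38,.012],5)
snap('top','pics/top1.png')
im=cv2.imread('pics/top1.png');cv2.imwrite('pics/crop1.png',cv2.resize(im[80:240,240:460],(800,582),interpolation=2))
E
```

```text
9.557011831202544
row [ 0.3 -0.3  0.5] [-0.0023 -0.0031  0.0339] t 7.4
```

View pics/crop1.png

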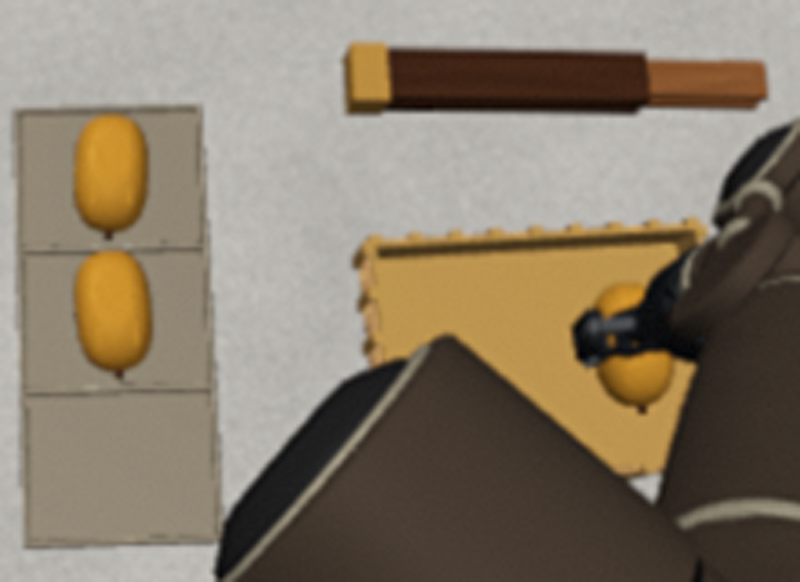

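The mango hangs well inside the basket, at crop (635,345). I lower it slowly.

>>> jog_arm --targets '[[[0, 0, 0, 0, 0, 0.01, 0.654], [0, 0, 0, 0, 0, 0.02, 0.654], [0, 0, 0, 0, 0, 0.028, 0.654], [0, 0, 0, 0, 0, 0.032, 0.654], [0, 0, 0, 0, 0, 0.034, 0.654], [0, 0, 0, 0, 0, 0.035, 0.654], [0, 0, 0, 0, 0, 0.035, 0.654]]]'

```text
time: 8.32
tool_pos: [0.5239, -0.3802, 0.0145]
orientation: [[-0.995, -0.095, 0.0], [-0.095, 0.995, -0.0], [-0.0, -0.0, -1.0]]
ft_force: [-0.2, -0.6, -0.0]
opening: 0.0559
grip_force: 9.6
```

>>> jog_arm --targets '[[[0, 0, 0, 0, 0, 0.001, 0.654], [0, 0, 0, 0, 0, 0.001, 0.66], [0, 0, 0, 0, 0, 0.001, 0.67], [0, 0, 0, 0, 0, 0.001, 0.69], [0, 0, 0, 0, 0, 0.001, 0.72], [0, 0, 0, 0, 0, 0.001, 0.78], [0, 0, 0, 0, 0, 0.001, 0.82], [0, 0, 0, 0, 0, 0.001, 0.82], [0, 0, 0, 0, 0, -0.01, 0.82], [0, 0, 0, 0, 0, -0.04, 0.82], [0, 0, 0, 0, 0, -0.08, 0.82], [0, 0, 0, 0, 0, -0.12, 0.82], [0, 0, 0, 0, 0, -0.13, 0.82], [0, 0, 0, 0, 0, -0.13, 0.82]]]'

```text
time: 10.07
tool_pos: [0.5241, -0.3803, 0.1452]
orientation: [[-0.995, -0.096, 0.001], [-0.096, 0.995, -0.001], [-0.001, -0.001, -1.0]]
ft_force: [0.4, 0.7, -0.3]
opening: 0.0701
grip_force: 0.0
```

```bash
python3 - <<'E'
from h import *
print(state()['grip_force'])
go([.547,.0195,.144],5.5)
E
```

```text
0.0
row [-0.1  0.1 -0. ] [-0.061   0.3958  0.0008] t 10.07
```

Next, mango 2.

>>> jog_arm --targets '[[[0, 0, 0, -0.005, 0.03, 0, 0.9], [0, 0, 0, -0.014, 0.09, 0, 1], [0, 0, 0, -0.023, 0.15, 0, 1], [0, 0, 0, -0.032, 0.21, 0, 1], [0, 0, 0, -0.041, 0.27, 0, 1], [0, 0, 0, -0.05, 0.33, 0, 1], [0, 0, 0, -0.058, 0.38, 0, 1], [0, 0, 0, -0.061, 0.396, 0, 1], [0, 0, 0, -0.061, 0.396, 0.02, 1], [0, 0, 0, -0.061, 0.396, 0.06, 1], [0, 0, 0, -0.061, 0.396, 0.1, 1], [0, 0, 0, -0.061, 0.396, 0.125, 1], [0, 0, 0, -0.061, 0.396, 0.135, 0.9], [0, 0, 0, -0.061, 0.396, 0.135, 0.8], [0, 0, 0, -0.061, 0.396, 0.135, 0.74], [0, 0, 0, -0.061, 0.396, 0.135, 0.72], [0, 0, 0, -0.061, 0.396, 0.135, 0.7], [0, 0, 0, -0.061, 0.396, 0.135, 0.69], [0, 0, 0, -0.061, 0.396, 0.135, 0.68], [0, 0, 0, -0.061, 0.396, 0.135, 0.68]]]'

```text
time: 12.58
tool_pos: [0.5468, 0.02, 0.0094]
orientation: [[-0.995, -0.096, 0.0], [-0.096, 0.995, -0.0], [-0.0, -0.0, -1.0]]
ft_force: [0.8, -1.0, 0.5]
opening: 0.0579
grip_force: 0.6
```

>>> jog_arm --targets '[[[0, 0, 0, 0, 0, 0, 0.67], [0, 0, 0, 0, 0, 0, 0.66], [0, 0, 0, 0, 0, 0, 0.66], [0, 0, 0, 0, 0, 0, 0.66]]]'

```text
time: 13.08
tool_pos: [0.5469, 0.0199, 0.0096]
orientation: [[-0.995, -0.096, 0.0], [-0.096, 0.995, -0.0], [-0.0, -0.0, -1.0]]
ft_force: [-0.5, -2.2, 6.1]
opening: 0.0567
grip_force: 7.2
```

Place 2 is hard as well, so it goes to the basket's near slot.

>>> jog_arm --targets '[[[0, 0, 0, 0, 0, 0, 0.655], [0, 0, 0, 0, 0, -0.003, 0.652], [0, 0, 0, 0, 0, -0.01, 0.652], [0, 0, 0, 0, 0, -0.03, 0.652], [0, 0, 0, 0, 0, -0.06, 0.652], [0, 0, 0, 0, 0, -0.09, 0.652], [0, 0, 0, 0.003, -0.01, -0.105, 0.652], [0, 0, 0, 0.008, -0.035, -0.11, 0.652], [0, 0, 0, 0.016, -0.075, -0.11, 0.652], [0, 0, 0, 0.026, -0.12, -0.11, 0.652], [0, 0, 0, 0.036, -0.165, -0.11, 0.652], [0, 0, 0, 0.045, -0.21, -0.11, 0.652], [0, 0, 0, 0.054, -0.25, -0.11, 0.652], [0, 0, 0, 0.059, -0.273, -0.11, 0.652], [0, 0, 0, 0.06, -0.278, -0.11, 0.652], [0, 0, 0, 0.06, -0.278, -0.1, 0.652], [0, 0, 0, 0.06, -0.278, -0.075, 0.652], [0, 0, 0, 0.06, -0.278, -0.05, 0.652], [0, 0, 0, 0.06, -0.278, -0.035, 0.652], [0, 0, 0, 0.06, -0.278, -0.035, 0.652]]]'

```text
time: 15.58
tool_pos: [0.5122, -0.2607, 0.0424]
orientation: [[-0.995, -0.097, -0.004], [-0.097, 0.995, 0.002], [0.003, 0.003, -1.0]]
ft_force: [-0.3, 0.7, -1.2]
opening: 0.0557
grip_force: 10.0
```

>>> jog_arm --targets '[[[0, 0, 0, 0, 0, 0.01, 0.652], [0, 0, 0, 0, 0, 0.018, 0.652], [0, 0, 0, 0, 0, 0.025, 0.652], [0, 0, 0, 0, 0, 0.029, 0.652], [0, 0, 0, 0, 0, 0.031, 0.652], [0, 0, 0, 0, 0, 0.0315, 0.652], [0, 0, 0, 0, 0, 0.0315, 0.652]]]'

```text
time: 16.45
tool_pos: [0.5136, -0.2626, 0.013]
orientation: [[-0.995, -0.096, 0.0], [-0.096, 0.995, -0.0], [-0.0, -0.0, -1.0]]
ft_force: [0.1, -0.1, -1.1]
opening: 0.0557
grip_force: 10.0
```

>>> jog_arm --targets '[[[0, 0, 0, 0, 0, 0.0007, 0.652], [0, 0, 0, 0, 0, 0.0014, 0.652], [0, 0, 0, 0, 0, 0.0014, 0.652]]]'

```text
time: 16.82
tool_pos: [0.5135, -0.2624, 0.0114]
orientation: [[-0.995, -0.096, -0.0], [-0.096, 0.995, -0.0], [0.0, -0.0, -1.0]]
ft_force: [0.6, -0.1, -0.8]
opening: 0.0558
grip_force: 10.0
```

>>> jog_arm --targets '[[[0, 0, 0, 0, 0, 0.0005, 0.652], [0, 0, 0, 0, 0, 0.0005, 0.66], [0, 0, 0, 0, 0, 0.0005, 0.67], [0, 0, 0, 0, 0, 0.0005, 0.69], [0, 0, 0, 0, 0, 0.0005, 0.72], [0, 0, 0, 0, 0, 0.0005, 0.78], [0, 0, 0, 0, 0, 0.0005, 0.82], [0, 0, 0, 0, 0, 0.0005, 0.82], [0, 0, 0, 0, 0, -0.01, 0.82], [0, 0, 0, 0, 0, -0.04, 0.82], [0, 0, 0, 0, 0, -0.08, 0.82], [0, 0, 0, 0, 0, -0.12, 0.82], [0, 0, 0, 0, 0, -0.13, 0.82], [0, 0, 0, 0, 0, -0.13, 0.82]]]'

```text
time: 18.58
tool_pos: [0.5138, -0.2627, 0.1422]
orientation: [[-0.995, -0.096, 0.001], [-0.096, 0.995, -0.001], [-0.001, -0.001, -1.0]]
ft_force: [-0.8, 0.2, -0.3]
opening: 0.0698
grip_force: 0.0
```

```bash
python3 - <<'E'
from h import *
snap('top','pics/top2.png')
go([.661,.024,.144],2)
E
```

```text
row [ 0.  -0.1  3.5] [-0.1748  0.2706 -0.0032] t 18.62
```

>>> jog_arm --targets '[[[0, 0, 1, -0.02, 0.03, 0, 0.9], [0, 0, 3.5, -0.05, 0.077, 0, 1], [0, 0, 3.5, -0.085, 0.132, 0, 1], [0, 0, 3.5, -0.12, 0.186, 0, 1], [0, 0, 3.5, -0.15, 0.232, 0, 1], [0, 0, 3.5, -0.17, 0.264, 0, 1], [0, 0, 3.5, -0.175, 0.2705, 0, 1], [0, 0, 3.5, -0.175, 0.2705, 0.005, 1], [0, 0, 3.5, -0.175, 0.2705, 0.02, 1], [0, 0, 3.5, -0.175, 0.2705, 0.06, 1], [0, 0, 3.5, -0.175, 0.2705, 0.1, 1], [0, 0, 3.5, -0.175, 0.2705, 0.122, 1], [0, 0, 3.5, -0.175, 0.2705, 0.1325, 0.9], [0, 0, 3.5, -0.175, 0.2705, 0.1325, 0.8], [0, 0, 3.5, -0.175, 0.2705, 0.1325, 0.74], [0, 0, 3.5, -0.175, 0.2705, 0.1325, 0.72], [0, 0, 3.5, -0.175, 0.2705, 0.1325, 0.7], [0, 0, 3.5, -0.175, 0.2705, 0.1325, 0.69], [0, 0, 3.5, -0.175, 0.2705, 0.1325, 0.68], [0, 0, 3.5, -0.175, 0.2705, 0.1325, 0.68]]]'

```text
time: 21.12
tool_pos: [0.662, 0.0233, 0.009]
orientation: [[-0.999, -0.035, 0.0], [-0.035, 0.999, -0.0], [-0.0, -0.0, -1.0]]
ft_force: [0.2, -1.0, 0.6]
opening: 0.0581
grip_force: 0.6
```

>>> jog_arm --targets '[[[0, 0, 0, 0, 0, 0, 0.67], [0, 0, 0, 0, 0, 0, 0.66], [0, 0, 0, 0, 0, 0, 0.66], [0, 0, 0, 0, 0, 0, 0.66]]]'

```text
time: 21.62
tool_pos: [0.662, 0.0234, 0.009]
orientation: [[-0.999, -0.035, 0.0], [-0.035, 0.999, -0.0], [-0.0, -0.0, -1.0]]
ft_force: [-0.3, -1.9, 1.6]
opening: 0.0562
grip_force: 1.5
```

Place 1 is ripe. I keep closing gently until the grip reaches about 8 N.

>>> jog_arm --targets '[[[0, 0, 0, 0, 0, 0, 0.645], [0, 0, 0, 0, 0, 0, 0.63], [0, 0, 0, 0, 0, 0, 0.615], [0, 0, 0, 0, 0, 0, 0.6], [0, 0, 0, 0, 0, 0, 0.585], [0, 0, 0, 0, 0, 0, 0.57], [0, 0, 0, 0, 0, 0, 0.555], [0, 0, 0, 0, 0, 0, 0.54], [0, 0, 0, 0, 0, 0, 0.54], [0, 0, 0, 0, 0, 0, 0.54]]]'

```text
time: 22.88
tool_pos: [0.6622, 0.0235, 0.0098]
orientation: [[-0.999, -0.034, 0.0], [-0.034, 0.999, -0.0], [-0.0, -0.0, -1.0]]
ft_force: [-1.8, -1.9, 7.7]
opening: 0.0465
grip_force: 7.3
```

>>> jog_arm --targets '[[[0, 0, 0, 0, 0, 0, 0.53], [0, 0, 0, 0, 0, -0.002, 0.52], [0, 0, 0, 0, 0, -0.01, 0.515], [0, 0, 0, 0, 0, -0.03, 0.515], [0, 0, 0, 0, 0, -0.06, 0.515], [0, 0, 0, 0, 0, -0.09, 0.515], [0, 0, 0, 0.004, 0.01, -0.105, 0.515], [0, 0, 0, 0.015, 0.037, -0.11, 0.515], [0, 0, 0, 0.032, 0.078, -0.11, 0.515], [0, 0, 0, 0.05, 0.123, -0.11, 0.515], [0, 0, 0, 0.068, 0.167, -0.11, 0.515], [0, 0, 0, 0.087, 0.212, -0.11, 0.515], [0, 0, 0, 0.105, 0.257, -0.11, 0.515], [0, 0, 0, 0.12, 0.294, -0.11, 0.515], [0, 0, 0, 0.1256, 0.308, -0.11, 0.515], [0, 0, 0, 0.1256, 0.308, -0.1, 0.515], [0, 0, 0, 0.1256, 0.308, -0.075, 0.515], [0, 0, 0, 0.1256, 0.308, -0.05, 0.515], [0, 0, 0, 0.1256, 0.308, -0.035, 0.515], [0, 0, 0, 0.1256, 0.308, -0.035, 0.515]]]'

```text
time: 25.38
tool_pos: [0.5247, 0.3252, 0.0419]
orientation: [[-0.999, -0.033, -0.003], [-0.033, 0.999, -0.002], [0.004, -0.002, -1.0]]
ft_force: [0.9, -0.4, -1.5]
opening: 0.0439
grip_force: 8.5
```

>>> jog_arm --targets '[[[0, 0, 0, 0, 0, 0.01, 0.515], [0, 0, 0, 0, 0, 0.018, 0.515], [0, 0, 0, 0, 0, 0.025, 0.515], [0, 0, 0, 0, 0, 0.029, 0.515], [0, 0, 0, 0, 0, 0.031, 0.515], [0, 0, 0, 0, 0, 0.032, 0.515], [0, 0, 0, 0, 0, 0.032, 0.515]]]'

```text
time: 26.25
tool_pos: [0.5258, 0.3271, 0.012]
orientation: [[-0.999, -0.035, 0.0], [-0.035, 0.999, 0.0], [-0.0, 0.0, -1.0]]
ft_force: [0.2, -0.3, -3.4]
opening: 0.0437
grip_force: 8.5
```

>>> jog_arm --targets '[[[0, 0, 0, 0, 0, 0.0008, 0.515], [0, 0, 0, 0, 0, 0.0016, 0.515], [0, 0, 0, 0, 0, 0.0016, 0.515], [0, 0, 0, 0, 0, 0.0016, 0.515]]]'

```text
time: 26.75
tool_pos: [0.5258, 0.327, 0.0104]
orientation: [[-0.999, -0.035, 0.0], [-0.035, 0.999, 0.0], [-0.0, 0.0, -1.0]]
ft_force: [0.0, 0.4, -1.5]
opening: 0.0441
grip_force: 8.5
```

>>> jog_arm --targets '[[[0, 0, 0, 0, 0, 0.0008, 0.515], [0, 0, 0, 0, 0, 0.001, 0.54], [0, 0, 0, 0, 0, 0.001, 0.57], [0, 0, 0, 0, 0, 0.001, 0.6], [0, 0, 0, 0, 0, 0.001, 0.63], [0, 0, 0, 0, 0, 0.001, 0.66], [0, 0, 0, 0, 0, 0.001, 0.7], [0, 0, 0, 0, 0, 0.001, 0.76], [0, 0, 0, 0, 0, 0.001, 0.84], [0, 0, 0, 0, 0, 0.001, 0.88], [0, 0, 0, 0, 0, 0.001, 0.88], [0, 0, 0, 0, 0, -0.01, 0.88], [0, 0, 0, 0, 0, -0.04, 0.88], [0, 0, 0, 0, 0, -0.09, 0.88], [0, 0, 0, 0, 0, -0.14, 0.88], [0, 0, 0, 0, 0, -0.18, 0.88], [0, 0, 0, 0, 0, -0.18, 0.88], [0, 0, 0, 0, 0, -0.18, 0.88]]]'

```text
time: 29.0
tool_pos: [0.5253, 0.3268, 0.1903]
orientation: [[-0.999, -0.035, -0.0], [-0.035, 0.999, -0.0], [0.0, -0.0, -1.0]]
ft_force: [1.1, -1.0, -0.1]
opening: 0.0752
grip_force: 0.0
```

```bash
python3 - <<'E'
from h import *
s=state();print(s['grip_force'],s['ft_force'])
snap('scene','pics/scene3.png')
E
```

```text
0.0 [ 1.0738406  -0.95506906 -0.07869249]
```

View pics/scene3.png

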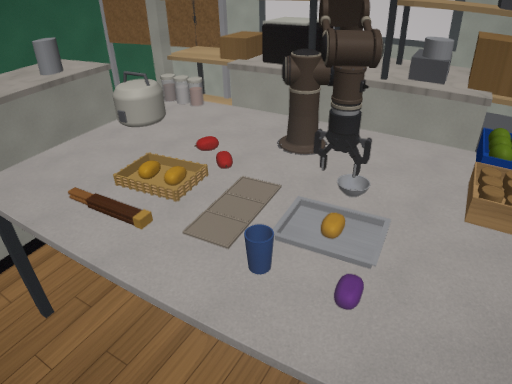

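The scene view shows two mangoes on the basket floor at (149,170) and (175,176), and one in the steel tray at (333,225). The pulp tray is empty, the bystanders have not moved, and the gripper is clear.

```bash
python3 -c "
from workcell import *
print(job_done())"
```

```text
the job is handed in; nothing more can be done
None
```

I set the one ripe mango (place 1) in the steel tray and the two hard ones (places 2 and 3) in the cane basket, with no grip reading above 10 N, and handed the job in at about 29 s; no verdict was returned.

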